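Shift the label feeder's gated lever to the marked feed slot

ROBOT

A 6-joint arm with a two-finger parallel gripper is mounted at the origin on a cart in front of the work surface, level with it; the furniture and walls round the work are solid. World frame = base frame: x ahead of the robot, y to its left, z up, the work surface at z = 0. Lengths are in mm, angles in rad, forces in N, time in s.
With the tool pointing down it reaches from about 275 to 750 mm from the base axis. Payload 10.2 kg.
Tool frame: the origin (TCP) lies at the very end of the fingers, on their centre line; the grasp point (between the pads) lies 19 mm behind it; z points along the fingers, y is the line along which they close (so a half turn about z gives the same grasp; the last joint's range is limited). The gripper opens to 85 mm and grips with 20 to 120 N. Pads are 22 mm wide; open, the fingers measure 114 mm over their backs; the gripper's body (76 mm by 85 mm) begins 54 mm behind the grasp point. The pads swing forward as they close: fully open they stand 13 mm farther back than shut.
Start: joints at [-1.382, 0.313, 1.498, -0, 1.331, -0.223], TCP at [210.124, -481.123, 231.294] pointing down, gripper open.
Joint ranges: [-2.94, 2.94], [-0.97, 2.17], [0.19, 2.56], [-1.23, 4.37], [0.02, 3.11], [-2.88, 2.88]. Speed limits (rad/s): [2.39, 2.39, 3.01, 3.14, 3.14, 3.14].

INTERFACE

Orientations are given as a unit quaternion [w, x, y, z].
In Python, from rig import ctrl gives the robot as it stands.
- The arm moves only by the tool step_arm, never from a script. Its argument "increments" is a list of rows, each a list of 3 entries, a list of its own where there are three numbers: the shift along the tool's x, y, z in cm, then the turn, a rotation vector about the tool's x, y, z in degrees, then the opening in per cent of the stroke, from 0 (shut) to 100 (fully open). A call has 1 to 8 rows; each row is the pose to reach, as a shift and turn from the pose commanded when the call began, along the tool's axes at that moment; what a row does not reach only later rows make up. A row lasts 1/8 s, in which the tool goes at most 62.5 mm and 10.7 degrees, less where a joint would pass 70% of its speed; a pose out of reach is approached as far as the arm can. A call with a gripper value outside its range is refused whole. The fingers move at their own pace and stop on an object; "squeeze" is the grip in N (left out, the last holds). Time passes only in rows, so rows that repeat a pose let the fingers close. It gives the time, the measured TCP pose, the force, the opening and the grip force at its end, in the units of the state.
- ctrl.sense(): the state, without advancing time (a new reading comes with each control period).
- ctrl.capture(name): name is "scene" or "top" or "wrist"; returns a dict with "img" (480x640x3 uint8, red, green, blue), "fx", "fy", "cx", "cy" (pixels), "extrinsics" (4x4, takes a point from camera to world coordinates). Camera axes: x right, y down, z forward; pixel columns grow to the right and rows downward; lengths in mm; the calibration is good to about 2 mm. The wrist camera is an equidistant fisheye: a pixel r from the principal point sees the ray r / f radians off the axis. A picture is of the moment at which its call begins. There is no depth.
- ctrl.finish_job(): hands the job in; it is judged then, once.
The state is a dict: "time_s": time; "joints": joint angles; "dq": joint speeds; "tau": joint torques, N m; "eef_pos": TCP position; "ee_rot": TCP orientation; "force": force on the tool from outside, world axes, zero at the start; "wrist_torque": the same for the moment, N m; "grip_width": opening from 0.0 (shut) to 1.0 (fully open); "grip_force": force on a finger pad.
Only numpy, scipy, OpenCV 4.12 (cv2) and the standard library are available. Lean on these libraries where they do the work, as an engineer would, in place of code of your own. Each camera call takes 0.05 s, during which the arm holds its last target. There are 200 camera calls.

TASK

The label feeder's selector lever is parked in the short middle slot of its H-shaped gate. Push its knob with your fingertips, without pinching it, out of park, along the cross channel and fully home into the corner slot marked by the upright mushroom-headed pin, without putting it into any other corner slot on the way, and let go. Leave the small things lying round the feeder where they are.

Things in the scene. Friction and masses are not known exactly. Their poses are not given: they have to be found in the camera images.
- feeder: Label feeder fixed to the desk: white case 170 (x) x 150 (y) x 80 mm high; behind it, at local x 80 to 138 mm, a paper roll between cheeks, up to 85 mm high. Origin: centre of the case's underside, on the desk, below the gate's middle. Local +x points away from the robot at yaw 0, +y to its left, z up.
- gate (a point): Middle of the gate's cross channel, top of the steel plate, 81 mm above the desk; axes as feeder. All slots are 14 mm wide. The channel runs along y, from -31 to +31 mm. Corner slots, centred on y = +24 and -24, run from it to x = +23 (far) and -23 (near): an H. The park slot, on y = 0, runs from it to x = -23; opposite park the channel's far edge is straight.
- knob (a point): Centre of the lever's black knob, 34 x 34 x 26 mm high, rounded; its axes follow the feeder's and tilt with the lever. It is 125 mm from the pivot, which lies on the feeder's z axis 5 mm above the desk: so 130 mm above the desk upright, 117 to 126 mm in the slots. Stem under it 10 mm thick; it clears the gate plate by over 12 mm everywhere.
- lever_along (a joint): Tilt of the lever along the slots, rad: 0 upright (cross channel), positive towards the feeder's +x (far slots), negative towards -x (near slots, park). About +0.23 or -0.23 at the end of a corner slot, -0.24 at the end of park; 0.03 of play in the channel. Stays where it is left; takes 2 to 3 N at the knob.
- lever_cross (a joint): Tilt of the lever across, rad: 0 in the middle (park), positive towards the feeder's +y. About +0.34 or -0.34 at the ends of the cross channel; the corner slots hold it between about 0.29 and 0.34 either way. Stays where it is left; takes 2 to 3 N at the knob.
- marker_pin: Black mushroom-headed pin, head 20 mm wide, 17 mm tall (top 97 mm above the desk), origin at its foot on the white cover. It stands in one of four holes beyond the ends of the corner slots, at the feeder's x = +70 or -70, y = +24 or -24 mm, and so marks the wanted slot. The other holes hold flat black blanks, 9 mm wide, 2 mm high.
- cutters: Bystander, loose: flush cutters with orange handles, 44x144x12 mm, lying flat left of the feeder. Origin: centre of its underside.
- bottle: Bystander, loose: small lime-green bottle, 36 mm across, 97 mm tall, standing right of the feeder. Origin: centre of its underside.
- marker_pen: Bystander, loose: capped white-barrelled marker pen, 17x135x16 mm, lying right of the feeder. Origin: centre of its underside.
- tape_roll: Bystander, loose: small dark roll of tape, 59x57x19 mm, lying flat left of the feeder. Origin: centre of its underside.
- usb: Bystander, loose: red usb stick, 18x53x8 mm, lying on the desk right of the feeder. Origin: centre of its underside.

How it is judged:
By the outcome, as a careful person would: the job done as asked, in the order asked, and still so for the second after the job is handed in, with the robot touching nothing.
It also fails if it takes over 45 s, if anything falls off the work surface, if the arm or the gripper's body presses on something with over 40 N, if the wrist force passes 120 N, or if a joint passes its speed limit or range.

## Working session

There is one attempt and no reset: what is moved stays moved. The work goes in short steps, Python scripts to look and compute and a tool call to move; the robot and the scene stay as the last step left them, time stands still between calls to the robot, and variables do not carry over. Pictures are saved under pics/ and viewed, at most 10 in all, crops included, and the job is handed in when it is done.

Besides the shell and the picture viewer there is one more tool, called after ">>>" by a JSON object that holds its "method" and its "body", one argument or row to a line. step_arm: Moves the arm, as the interface text tells. Its arguments: {"type":"object","properties":{"increments":{"type":"array"},"squeeze":{"type":"number"}},"required":["increments"]}

```bash
mkdir -p pics; python3 - <<'E'
from rig import ctrl
import cv2,numpy as np,pickle
d={}
for n in ("scene","top"):
    c=ctrl.capture(n); d[n]=c
    cv2.imwrite(f"pics/{n}0.png",c["img"][:,:,::-1])
    print(n,c["fx"],c["fy"],c["cx"],c["cy"],np.round(c["extrinsics"],3).tolist())
pickle.dump(d,open("cal.pkl","wb"))
s=ctrl.sense();print(s["eef_pos"],s["ee_rot"],s["time_s"],s["grip_width"])
E
```

```text
scene 482.87458263166116 482.87458263166116 324.85289411816547 246.11953460546485 [[-0.83, -0.378, 0.41, 194.542], [-0.557, 0.576, -0.599, 567.079], [-0.01, -0.725, -0.688, 685.528], [0.0, 0.0, 0.0, 1.0]]
top 592.1167983236596 592.1167983236596 318.1838474505819 227.8755644619578 [[-0.006, -0.995, 0.097, 455.066], [-1.0, 0.006, -0.001, 34.035], [0.001, -0.097, -0.995, 1075.658], [0.0, 0.0, 0.0, 1.0]]
[ 210.06646811 -480.91398862  230.80354522] [-5.43493242e-04  9.78879924e-01  2.04435317e-01 -3.00578517e-06] 0.1 1.0015098561181788
```

View pics/scene0.png

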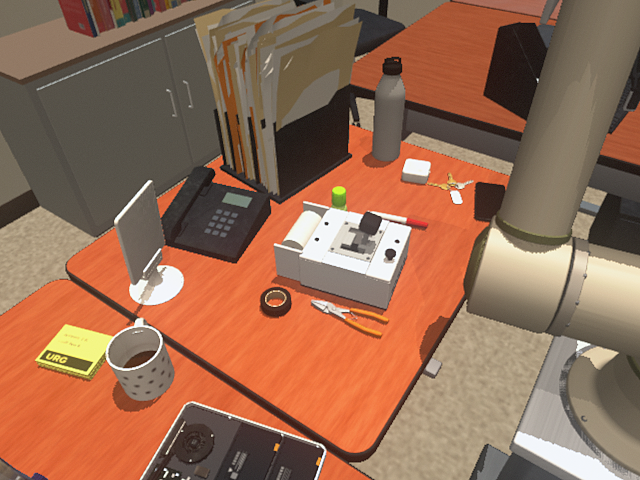

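View pics/top0.png

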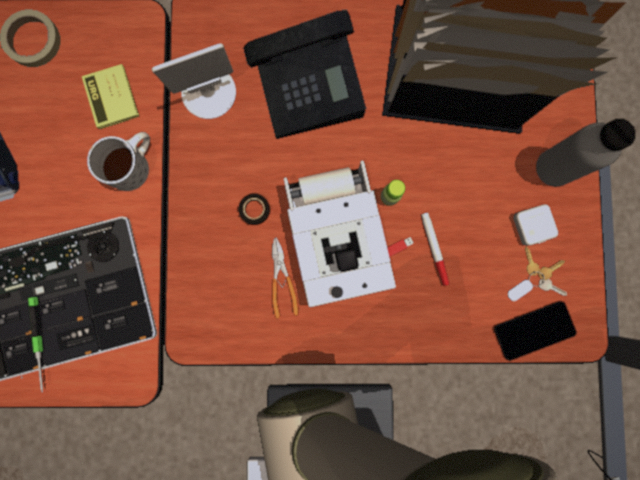

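The scene view shows the feeder with its lever in park towards the robot. In the top view the pin is near-left at about (337,292), the knob at about (346,260), and the other holes are flat. I'll enlarge this to measure it.

```bash
python3 - <<'E'
import cv2,pickle
c=pickle.load(open("cal.pkl","rb"))["top"]["img"][:,:,::-1]
cv2.imwrite("pics/topz.png",cv2.resize(c[155:315,265:425],(600,600),interpolation=cv2.INTER_CUBIC))
E
```

```text
(no output)
```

View pics/topz.png

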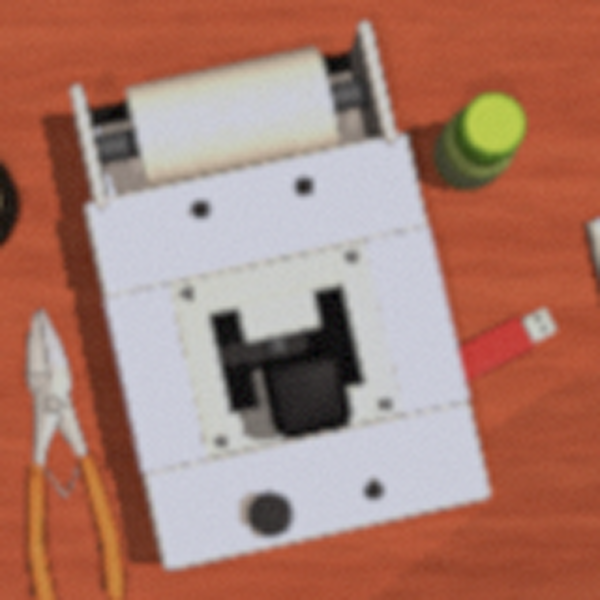

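The crop shows the pin head at (270,514), and the blanks at (200,209), (304,186) and (374,489). The case corners are at (88,205), (408,135), (490,494) and (165,568), and the knob top is at about (310,393).

```bash
cat >h.py <<'E'
import numpy as np,pickle
from scipy.optimize import least_squares
c=pickle.load(open("cal.pkl","rb"))["top"]
E=np.array(c["extrinsics"])
def back(u,v,z):
    d=E[:3,:3]@np.array([(u-c["cx"])/c["fx"],(v-c["cy"])/c["fy"],1]);o=E[:3,3]
    return o+d*(z-o[2])/d[2]
def crop(x,y,z): return back(265+(x+.5)/3.75-.5,155+(y+.5)/3.75-.5,z)
E
python3 - <<'E'
from h import *
P=[(200,209,82,70,24),(304,186,82,70,-24),(374,489,82,-70,-24),(270,514,97,-70,24),(88,205,80,85,75),(408,135,80,85,-75),(490,494,80,-85,-75),(165,568,80,-85,75)]
w=np.array([crop(*p[:3])[:2] for p in P]);l=np.array([p[3:] for p in P])
R=lambda a:np.array([[np.cos(a),-np.sin(a)],[np.sin(a),np.cos(a)]])
f=lambda q:(l@R(q[2]).T+q[:2]-w).ravel()
r=least_squares(f,[450,0,0]);print(r.x,f(r.x).reshape(-1,2).round(1).tolist())
k=crop(310,390,135)[:2];print("knob local",R(r.x[2]).T@(k-r.x[:2]))
E
```

```text
[ 5.18111941e+02 -5.85821414e+00  2.11795407e-01] [[0.1, -0.5], [0.0, -0.5], [-0.5, -0.1], [0.0, -0.1], [1.7, 1.9], [2.1, 0.3], [-2.0, -1.2], [-1.6, 0.3]]
knob local [-22.06698285  -2.78309874]
```

```bash
cat >>h.py <<'E'
from scipy.spatial.transform import Rotation as Ro
F=np.array([518.1,-5.9,0]);YAW=.212
RL=Ro.from_euler('z',YAW)
def st():
    from rig import ctrl
    s=ctrl.sense();q=s["ee_rot"];return s,Ro.from_quat([q[1],q[2],q[3],q[0]])
def inc(*ts):
    s,T=st();print("t",s["time_s"],"local",RL.inv().apply(s["eef_pos"]-F).round(1),"F local",RL.inv().apply(s["force"]).round(1),"w",round(s["grip_width"],2))
    G=RL*Ro.from_quat([1,0,0,0])
    for t in ts: print(t,"shift cm",(T.inv().apply(RL.apply(t)+F-s["eef_pos"])/10).round(2))
    print("turn deg",np.degrees((T.inv()*G).as_rotvec()).round(1))
E
python3 -c "
from h import *
inc((-74,0,200))"
```

```text
t 0.1 local [-401.1 -399.6  230.8] F local [-0.   0.6 -0.8] w 1.0
(-74, 0, 200) shift cm [ 39.99 -32.67   3.12]
turn deg [-0.1 -0.  11.4]
```

>>> {"method": "step_arm", "body": {
  "increments": [
    [[5,-4,0],[0,0,3],0],
    [[10,-8.2,0],[0,0,6],0],
    [[15,-12.2,0],[0,0,9],0],
    [[20,-16.3,0],[0,0,11.4],0],
    [[25,-20.4,0],[0,0,11.4],0],
    [[30,-24.5,0],[0,0,11.4],0],
    [[35,-28.6,0],[0,0,11.4],0],
    [[40,-32.7,0],[0,0,11.4],0]
  ],
  "squeeze": 20
}}

```text
time_s: 1.1
eef_pos: [438.7, -34.2, 231.3]
ee_rot: [0.0, 0.994, 0.106, 0.0]
force: [0.1, -0.9, 0.4]
grip_width: 0.002
grip_force: 0.0
```

```bash
python3 -c "
from h import *
inc((-74,0,150),(-74,0,116))"
```

```text
t 1.1 local [-83.5 -10.9 231.3] F local [-0.1 -0.9  0.4] w 0.0
(-74, 0, 150) shift cm [ 0.95 -1.09  8.13]
(-74, 0, 116) shift cm [ 0.95 -1.1  11.53]
turn deg [ 0. -0.  0.]
```

>>> {"method": "step_arm", "body": {
  "increments": [
    [[0,0,0],[0,0,0],0],
    [[0,0,3.1],[0,0,0],0],
    [[0,0,6],[0,0,0],0],
    [[0,0,6],[0,0,0],0]
  ]
}}

```text
time_s: 1.6
eef_pos: [437.0, -36.7, 170.0]
ee_rot: [-0.001, 0.994, 0.106, -0.002]
force: [0.4, 0.4, 0.8]
grip_width: -0.001
grip_force: 0.0
```

```bash
python3 -c "
from h import *
inc((-74,0,116))
from rig import ctrl
import cv2
i=ctrl.capture('wrist')['img'];cv2.imwrite('pics/w1.png',i[:,:,::-1])"
```

```text
t 1.6 local [-85.7 -13.  170. ] F local [0.4 0.3 0.8] w -0.0
(-74, 0, 116) shift cm [ 1.19 -1.29  5.4 ]
turn deg [-0.1  0.2 -0. ]
```

View pics/w1.png

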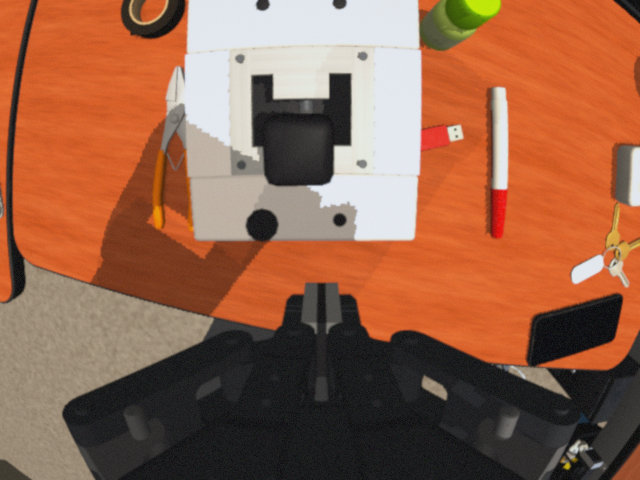

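The wrist view shows the closed fingertips at (321,285), squared to the feeder. The knob is at (299,148) and the pin at (262,224), which agrees with the fit. Next I'll go down behind the knob.

>>> {"method": "step_arm", "body": {
  "increments": [
    [[0.6,-0.7,1.0],[0,0,0],0],
    [[1.2,-1.3,3.0],[0,0,0],0],
    [[1.2,-1.3,5.4],[0,0,0],0],
    [[1.2,-1.3,5.4],[0,0,0],0]
  ]
}}

```text
time_s: 2.15
eef_pos: [446.8, -20.5, 116.6]
ee_rot: [-0.0, 0.994, 0.106, -0.001]
force: [-0.4, -1.0, 0.7]
grip_width: -0.001
grip_force: 0.0
```

```bash
python3 -c "
from h import *
inc((-40,0,116),(-30,0,116))"
```

```text
t 2.15 local [-72.7   0.7 116.6] F local [-0.6 -0.9  0.7] w -0.0
(-40, 0, 116) shift cm [3.27 0.07 0.06]
(-30, 0, 116) shift cm [4.27 0.07 0.06]
turn deg [-0.1  0.1  0.1]
```

>>> {"method": "step_arm", "body": {
  "increments": [
    [[0.6,0.07,0],[0,0,0],0],
    [[1.2,0.07,0],[0,0,0],0],
    [[1.8,0.07,0],[0,0,0],0],
    [[2.4,0.07,0],[0,0,0],0],
    [[3.0,0.07,0],[0,0,0],0],
    [[3.6,0.07,0],[0,0,0],0],
    [[3.9,0.07,0],[0,0,0],0],
    [[3.9,0.07,0],[0,0,0],0]
  ]
}}

```text
time_s: 3.15
eef_pos: [485.6, -13.3, 117.2]
ee_rot: [-0.0, 0.994, 0.106, 0.0]
force: [-0.6, -0.7, 0.7]
grip_width: -0.004
grip_force: 0.5
```

```bash
python3 -c "
from h import *
inc((-28,0,116))
from rig import ctrl
import cv2
i=ctrl.capture('wrist')['img'];cv2.imwrite('pics/w2.png',i[:,:,::-1])"
```

```text
t 3.15 local [-33.3  -0.4 117.2] F local [-0.7 -0.6  0.7] w -0.0
(-28, 0, 116) shift cm [ 0.53 -0.04  0.12]
turn deg [-0.  -0.   0.1]
```

View pics/w2.png

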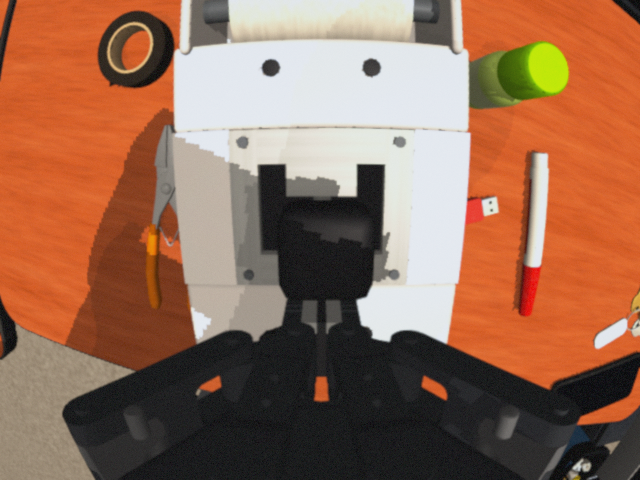

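The knob fills (278–372, 198–298) and touches the fingertips. It's partly pushed out and the force is low, so I'll keep going in small steps.

>>> {"method": "step_arm", "body": {
  "increments": [
    [[0.1,0,0.1],[0,0,0],0],
    [[0.2,0,0.1],[0,0,0],0],
    [[0.3,0,0.1],[0,0,0],0],
    [[0.4,0,0.1],[0,0,0],0]
  ]
}}

```text
time_s: 3.7
eef_pos: [489.4, -12.6, 116.3]
ee_rot: [0.0, 0.994, 0.106, 0.0]
force: [-2.0, -0.1, 2.1]
grip_width: -0.003
grip_force: 1.0
```

>>> {"method": "step_arm", "body": {
  "increments": [
    [[0.1,0,0],[0,0,0],0],
    [[0.2,0,0],[0,0,0],0]
  ]
}}

```text
time_s: 3.95
eef_pos: [491.3, -12.1, 116.3]
ee_rot: [-0.0, 0.994, 0.106, -0.0]
force: [-2.6, -0.7, 2.0]
grip_width: -0.004
grip_force: 1.2
```

>>> {"method": "step_arm", "body": {
  "increments": [
    [[0.1,0,0],[0,0,0],0],
    [[0.2,0,0],[0,0,0],0]
  ]
}}

```text
time_s: 4.2
eef_pos: [493.3, -11.7, 116.3]
ee_rot: [-0.0, 0.994, 0.106, -0.0]
force: [-2.3, 0.1, 3.7]
grip_width: -0.002
grip_force: 1.7
```

```bash
python3 -c "
from h import *
inc((-24,0,116))"
```

```text
t 4.2 local [-25.4  -0.4 116.3] F local [-2.2  0.5  3.7] w -0.0
(-24, 0, 116) shift cm [ 0.14 -0.04  0.03]
turn deg [-0.  0.  0.]
```

>>> {"method": "step_arm", "body": {
  "increments": [
    [[0.1,0,0],[0,0,0],0],
    [[0.2,0,0],[0,0,0],0]
  ]
}}

```text
time_s: 4.45
eef_pos: [494.1, -11.5, 116.3]
ee_rot: [0.0, 0.994, 0.106, -0.002]
force: [-13.2, -4.0, 10.1]
grip_width: -0.002
grip_force: 6.9
```

>>> {"method": "step_arm", "body": {
  "increments": [
    [[0.1,0,0],[0,0,0],0],
    [[0.1,0,0],[0,0,0],0]
  ]
}}

```text
time_s: 4.7
eef_pos: [494.3, -11.4, 116.4]
ee_rot: [0.0, 0.994, 0.107, -0.003]
force: [-16.3, -4.6, 12.4]
grip_width: -0.002
grip_force: 8.3
```

```bash
python3 -c "
from h import *
inc((-24,0,116))
from rig import ctrl
import cv2
i=ctrl.capture('wrist')['img'];cv2.imwrite('pics/w3.png',i[:,:,::-1])"
```

```text
t 4.7 local [-24.4  -0.4 116.4] F local [-16.9  -1.1  12.4] w -0.0
(-24, 0, 116) shift cm [ 0.04 -0.04  0.04]
turn deg [-0.   0.3  0.1]
```

View pics/w3.png

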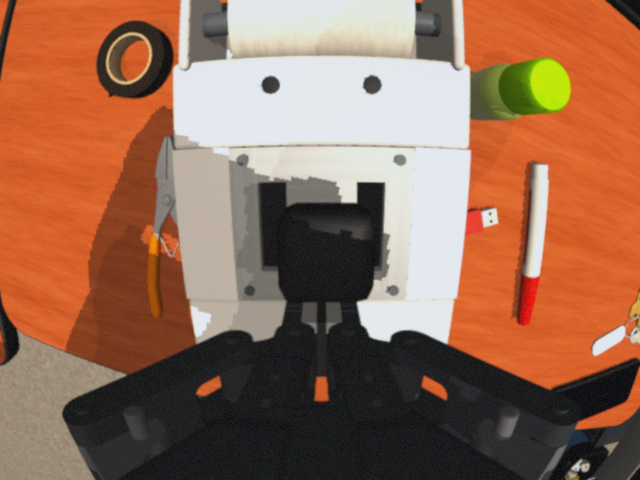

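The force rose to 17 N, so the lever is against the channel's far edge and the knob is upright, clear of the park slot. I'll back off, rise and come round to its right (-y) side.

>>> {"method": "step_arm", "body": {
  "increments": [
    [[-1.2,0,0],[0,0,0],0],
    [[-2.2,0,0],[0,0,0],0],
    [[-2.2,0,-3],[0,0,0],0],
    [[-2.2,0,-6],[0,0,0],0],
    [[0.2,2.5,-6],[0,0,0],0],
    [[2.6,5.2,-6],[0,0,0],0],
    [[2.6,5.2,-6],[0,0,0],0]
  ]
}}

```text
time_s: 5.62
eef_pos: [533.4, -57.6, 175.8]
ee_rot: [0.0, 0.994, 0.106, 0.0]
force: [-0.8, 0.5, -1.0]
grip_width: -0.001
grip_force: 0.0
```

```bash
python3 -c "
from h import *
inc((2,-52,108))"
```

```text
t 5.625 local [  4.1 -53.7 175.8] F local [-0.7  0.6 -1. ] w -0.0
(2, -52, 108) shift cm [-0.22 -0.18  6.78]
turn deg [ 0. -0. -0.]
```

>>> {"method": "step_arm", "body": {
  "increments": [
    [[-0.2,0,3.4],[0,0,0],0],
    [[-0.2,0,6.8],[0,0,0],0],
    [[-0.2,0,6.8],[0,0,0],0],
    [[-0.2,-0.7,6.8],[0,0,0],0],
    [[-0.2,-1.4,6.8],[0,0,0],0],
    [[-0.2,-2.1,6.8],[0,0,0],0],
    [[-0.2,-2.8,6.8],[0,0,0],0],
    [[-0.2,-3.3,6.8],[0,0,0],0]
  ]
}}

```text
time_s: 6.62
eef_pos: [524.0, -24.4, 108.8]
ee_rot: [0.0, 0.994, 0.106, 0.001]
force: [0.3, -2.9, 3.5]
grip_width: -0.001
grip_force: 1.6
```

```bash
python3 -c "
from h import *
inc((2,5,108))"
```

```text
t 6.625 local [  1.9 -19.3 108.8] F local [-0.3 -2.9  3.5] w -0.0
(2, 5, 108) shift cm [ 0.01 -2.43  0.08]
turn deg [ 0.1 -0.1  0.1]
```

>>> {"method": "step_arm", "body": {
  "increments": [
    [[0,-0.3,0],[0,0,0],0],
    [[0,-0.6,0],[0,0,0],0],
    [[0,-0.9,0],[0,0,0],0],
    [[0,-1.2,0],[0,0,0],0],
    [[0,-1.5,0],[0,0,0],0],
    [[0,-1.8,0],[0,0,0],0],
    [[0,-2.0,0],[0,0,0],0]
  ]
}}

```text
time_s: 7.5
eef_pos: [519.2, -4.8, 108.0]
ee_rot: [-0.0, 0.994, 0.106, -0.0]
force: [0.6, -2.2, -1.0]
grip_width: 0.002
grip_force: 0.9
```

>>> {"method": "step_arm", "body": {
  "increments": [
    [[0,-0.2,0],[0,0,0],0],
    [[0,-0.4,0],[0,0,0],0],
    [[0,-0.5,0],[0,0,0],0]
  ]
}}

```text
time_s: 7.88
eef_pos: [518.3, -0.0, 108.2]
ee_rot: [-0.0, 0.994, 0.106, -0.0]
force: [0.1, -2.9, -1.4]
grip_width: -0.0
grip_force: 0.9
```

```bash
python3 -c "
from h import *
inc((2,10,108))
from rig import ctrl
import cv2
i=ctrl.capture('wrist')['img'];cv2.imwrite('pics/w4.png',i[:,:,::-1])"
```

```text
t 7.875 local [  1.4   5.7 108.2] F local [-0.6 -2.8 -1.4] w -0.0
(2, 10, 108) shift cm [ 0.06 -0.43  0.02]
turn deg [-0.  0.  0.]
```

View pics/w4.png

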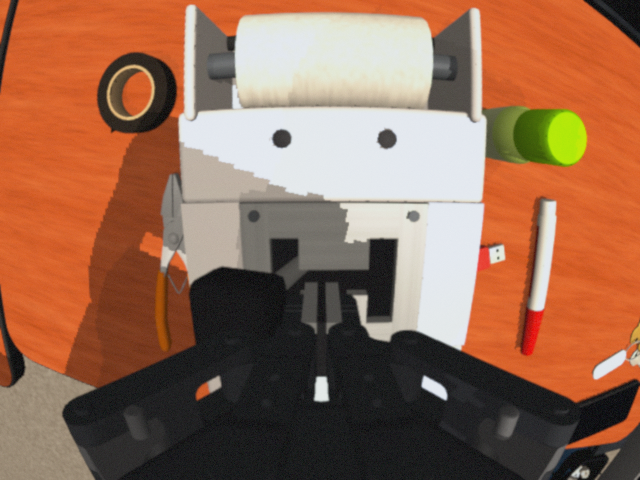

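The knob is now at (240,305), leaning left, and the far-left slot at (283,255) is empty. I'll go on to the channel's end.

>>> {"method": "step_arm", "body": {
  "increments": [
    [[0,-0.15,0],[0,0,0],0],
    [[0,-0.3,0],[0,0,0],0]
  ]
}}

```text
time_s: 8.18
eef_pos: [517.8, 2.6, 108.3]
ee_rot: [0.0, 0.994, 0.106, -0.0]
force: [1.2, -5.5, -2.3]
grip_width: -0.003
grip_force: 2.3
```

>>> {"method": "step_arm", "body": {
  "increments": [
    [[0,-0.1,0],[0,0,0],0],
    [[0,-0.2,0],[0,0,0],0]
  ]
}}

```text
time_s: 8.43
eef_pos: [517.6, 3.6, 108.2]
ee_rot: [0.001, 0.994, 0.106, 0.0]
force: [1.8, -12.2, -3.7]
grip_width: -0.002
grip_force: 5.1
```

```bash
python3 -c "
from h import *
inc((2,10,108))"
```

```text
t 8.425 local [  1.5   9.4 108.2] F local [ -0.8 -12.3  -3.7] w -0.0
(2, 10, 108) shift cm [ 0.05 -0.06  0.02]
turn deg [ 0.1 -0.   0.1]
```

12 N at the end of the channel. Next I'll move to the knob's far side.

>>> {"method": "step_arm", "body": {
  "increments": [
    [[0,1.0,0],[0,0,0],0],
    [[0,2.0,0],[0,0,0],0],
    [[0,2.0,-3],[0,0,0],0],
    [[0,2.0,-6.2],[0,0,0],0],
    [[2.4,0,-6.2],[0,0,0],0],
    [[4.6,-2.0,-6.2],[0,0,0],0],
    [[4.6,-3.2,-6.2],[0,0,0],0],
    [[4.6,-3.2,-6.2],[0,0,0],0]
  ]
}}

```text
time_s: 9.43
eef_pos: [555.0, 46.0, 170.1]
ee_rot: [-0.0, 0.994, 0.107, -0.0]
force: [0.2, -0.7, -0.3]
grip_width: 0.002
grip_force: 0.0
```

```bash
python3 -c "
from h import *
inc((46,41,106))
from rig import ctrl
import cv2
i=ctrl.capture('top')['img'];cv2.imwrite('pics/t5.png',cv2.resize(i[155:315,265:425,::-1],(600,600)))"
```

```text
t 9.425 local [ 47.   43.  170.1] F local [ 0.1 -0.7 -0.3] w 0.0
(46, 41, 106) shift cm [-0.09  0.2   6.41]
turn deg [-0.   0.   0.1]
```

View pics/t5.png

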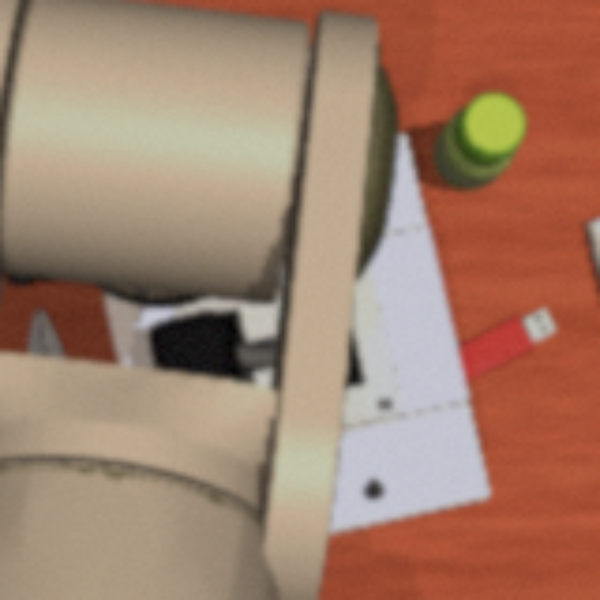

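In the top view the arm hides much of the scene, but the knob shows at (197,345) at the channel's left end, with the stem in the cross channel. Now down, and push towards the pin.

>>> {"method": "step_arm", "body": {
  "increments": [
    [[0,0.2,3.2],[0,0,0],0],
    [[0,0.2,6.4],[0,0,0],0],
    [[0,0.2,6.4],[0,0,0],0],
    [[-0.6,0.2,6.4],[0,0,0],0],
    [[-1.2,0.2,6.4],[0,0,0],0],
    [[-1.8,0.2,6.4],[0,0,0],0],
    [[-2.3,0.2,6.4],[0,0,0],0],
    [[-2.8,0.2,6.4],[0,0,0],0]
  ]
}}

```text
time_s: 10.48
eef_pos: [529.1, 37.8, 107.0]
ee_rot: [0.0, 0.994, 0.106, 0.001]
force: [3.7, 0.4, 3.3]
grip_width: -0.002
grip_force: 2.0
```

```bash
python3 -c "
from h import *
inc((2,41,106))"
```

```text
t 10.475 local [ 19.9  40.4 107. ] F local [ 3.7 -0.4  3.3] w -0.0
(2, 41, 106) shift cm [-1.79 -0.06  0.1 ]
turn deg [ 0.  -0.1  0. ]
```

>>> {"method": "step_arm", "body": {
  "increments": [
    [[-0.3,0,0.1],[0,0,0],0],
    [[-0.6,0,0.1],[0,0,0],0],
    [[-0.9,0,0.1],[0,0,0],0],
    [[-1.2,0,0.1],[0,0,0],0],
    [[-1.4,0,0.1],[0,0,0],0]
  ]
}}

```text
time_s: 11.1
eef_pos: [514.7, 34.8, 105.2]
ee_rot: [0.0, 0.994, 0.106, -0.0]
force: [3.0, 0.3, 1.9]
grip_width: -0.005
grip_force: 1.7
```

>>> {"method": "step_arm", "body": {
  "increments": [
    [[-0.2,0,0],[0,0,0],0],
    [[-0.4,0,0],[0,0,0],0]
  ]
}}

```text
time_s: 11.35
eef_pos: [510.8, 34.0, 105.1]
ee_rot: [0.0, 0.994, 0.106, -0.0]
force: [4.0, 0.3, 1.7]
grip_width: 0.001
grip_force: 2.0
```

```bash
python3 -c "
from h import *
inc((2,41,106))"
```

```text
t 11.35 local [  1.3  40.5 105.1] F local [ 3.9 -0.5  1.7] w 0.0
(2, 41, 106) shift cm [ 0.07 -0.05 -0.09]
turn deg [0. 0. 0.]
```

>>> {"method": "step_arm", "body": {
  "increments": [
    [[-0.15,0,0],[0,0,0],0],
    [[-0.3,0,0],[0,0,0],0]
  ]
}}

```text
time_s: 11.6
eef_pos: [509.4, 33.5, 105.4]
ee_rot: [0.0, 0.994, 0.106, 0.002]
force: [14.4, 3.3, -6.3]
grip_width: 0.005
grip_force: 7.4
```

>>> {"method": "step_arm", "body": {
  "increments": [
    [[-0.1,0,0],[0,0,0],0],
    [[-0.2,0,0],[0,0,0],0]
  ]
}}

```text
time_s: 11.85
eef_pos: [508.9, 33.3, 105.5]
ee_rot: [0.0, 0.994, 0.106, 0.004]
force: [21.9, 5.6, -10.2]
grip_width: -0.0
grip_force: 11.1
```

Hard stop at 22 N, about where the slot should end. I'll let go, retreat and check.

>>> {"method": "step_arm", "body": {
  "increments": [
    [[1.5,0,0],[0,0,0],0],
    [[3.0,0,0],[0,0,0],0],
    [[3.0,0,-4],[0,0,0],0],
    [[3.0,0,-8],[0,0,0],0],
    [[0,5,-12],[0,0,0],0],
    [[-5,8,-14],[0,0,0],0],
    [[-10,12,-14],[0,0,0],0],
    [[-10,12,-14],[0,0,0],0]
  ]
}}

```text
time_s: 12.85
eef_pos: [431.5, -107.0, 245.2]
ee_rot: [-0.0, 0.995, 0.104, -0.001]
force: [0.7, 1.6, 0.3]
grip_width: -0.0
grip_force: 0.0
```

```bash
python3 -c "
from h import *
inc()
from rig import ctrl
import cv2
i=ctrl.capture('wrist')['img'][:,:,::-1];cv2.imwrite('pics/w6.png',i)"
```

```text
t 12.85 local [-106.   -80.6  245.2] F local [1.  1.4 0.3] w -0.0
turn deg [-0.1  0.1 -0.2]
```

View pics/w6.png

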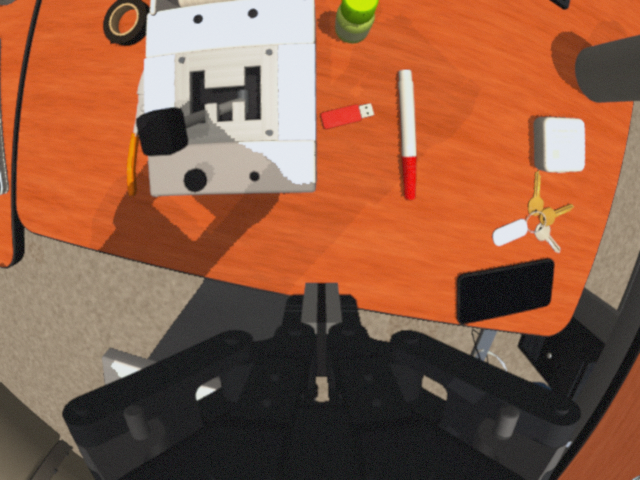

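The wrist view shows the knob at (162,132) in the near-left slot beside the pin at (195,180). The other slots are empty and the loose items haven't moved, so I'm handing it in.

```bash
python3 -c "
from rig import ctrl
print(ctrl.finish_job())"
```

```text
the job is handed in; nothing more can be done
None
```

The lever is fully home in the near-left slot, the one marked by the pin, pushed there with closed fingertips and released. It entered no other corner slot, the loose items I could see hadn't moved, and I handed the job in at about 13 s.

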